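# Free the seal bars of a vacuum packer and rack them to dry

## Robot

A 6-joint arm with a two-finger parallel gripper is mounted at the origin on the work surface. World frame = base frame: x ahead of the robot, y to its left, z up, the work surface at z = 0. Lengths are in m, angles in rad, forces in N, time in s.
With the tool pointing down it reaches from about 0.35 to 0.975 m from the base axis. Payload 4.9 kg.
Tool frame: the origin (TCP) lies on the centre line of the jaws, within the pads' length; the fingertips stand 14 mm ahead of it and the grasp point (between the pads) lies 5 mm behind it (manip.nose_length is the distance from the TCP to the fingertips, in m); z points along the fingers, y is the line along which they close (so a half turn about z gives the same grasp; the last joint's range is limited). The gripper opens to 85 mm and grips with 20 to 120 N. Pads are 22 mm wide; open, the fingers measure 114 mm over their backs; the gripper's body (76 mm by 85 mm) begins 54 mm behind the grasp point. The pads swing forward as they close: fully open they stand 13 mm farther back than shut.
Start: joints at [1.091, 0.053, 1.613, -0, 1.476, -0.119], TCP at [0.221, 0.585, 0.245] pointing down, gripper open.
Joint ranges: [-3.01, 3.01], [-1.01, 2.22], [0.06, 2.58], [-1.02, 4.17], [0.09, 2.62], [-3.14, 3.14]. Speed limits (rad/s): [2.57, 2.57, 3.14, 3.14, 3.14, 3.14].

## Interface

Orientations are given as a unit quaternion [w, x, y, z].
In Python, from plant import manip, imaging gives the robot as it stands.
- The arm moves only by the tool play_rows, never from a script. Its argument "commands" is a list of rows, each a list of 6 numbers: the shift along the tool's x, y, z in mm, then the turn, a rotation vector about the tool's x, y, z in degrees. A call has 1 to 5 rows; each row shifts and turns the commanded pose from where the row before left it, along the tool's axes as they then stand; what a row does not reach is not made up. A row lasts 1/12 s, in which the tool goes at most 41.7 mm and 7.16 degrees, less where a joint would pass 70% of its speed; a pose out of reach is approached as far as the arm can. A call is refused whole if a number of a shift passes 41.7 or a number of a turn 7.16, either way. A call with a gripper value outside its range is refused whole. "hand" is the finger opening in mm, from 0 to 85.4, set as the call begins (left out, the last holds). The fingers move at their own pace and stop on an object; the grip force is fixed at half the most. Time passes only in rows, so rows that do not move let the fingers close. It gives the time, the measured TCP pose, the force, the opening and the grip force at its end, in the units of the state.
- manip.state(): the state, without advancing time (a new reading comes with each control period).
- imaging.grab_frame(name): name is "side" or "top"; returns a dict with "image" (420x560x3 uint8, red, green, blue), "fx", "fy", "cx", "cy" (pixels), "k1" (the pictures are not rectified: a ray, as slopes to the right and down, at radius r is drawn at 1 + k1 r^2 times it, then the intrinsics apply), "R" (3x3) and "t" (3): a world point X has camera coordinates R X + t. Camera axes: x right, y down, z forward; pixel columns grow to the right and rows downward; lengths in m; the calibration is good to about 2 mm. A picture is of the moment at which its call begins. There is no depth.
- manip.job_done(): hands the job in; it is judged then, once.
The state is a dict: "time": time; "joint_pos": joint angles; "joint_vel": joint speeds; "joint_efforts": joint torques, N m; "tool_pos": TCP position; "tool_rot": TCP orientation; "contact_force": force on the tool from outside, world axes, zero at the start; "ft_torque": the same for the moment, N m; "gripper_width": opening from 0.0 (shut) to 1.0 (fully open); "grasp_force": force on a finger pad.
Only numpy, scipy, OpenCV 4.12 (cv2) and the standard library are available. Lean on these libraries where they do the work, as an engineer would, in place of code of your own. Each camera call takes 0.05 s, during which the arm holds its last target. There are 200 camera calls.

## Task

Free every seal bar on the mounting bed: set the prongs of the forked tool over its spring pin and push the pin's collar back, away from the bar, until its eye end tips up free (never touch a pin with the gripper itself). Lay all the freed bars side by side on the drying rack, each level across the middle of both rails and pointing straight across them, and leave the forked tool standing upright on the middle of its mat. Leave the bottle and the jar alone.

Things in the scene. Friction and masses are not known exactly. Their poses are not given: they have to be found in the camera images.
- bed: Fixed bed, base plate 222 x 206 x 10 mm. Origin on the table under it, z up; bars lie along x, pins are at its -x edge. Berths 0, 1, 2 at y = -70, 0, +70 mm; a latched bar lies level, centre at x = 30, 41 mm high, a notch in its underside over a ridge at x = 25. Guide posts beside the bar at x = -12 (52 mm high) and 78 (36 mm high), end stops at x = -33 (50 high) and 100 (20 high). End block behind each collar: x = -82 to -94, 40 mm high.
- rack: Fixed drying rack: two narrow level rails, each 8 mm wide and 200 mm long, along its y axis at x = -40 and +40 mm, tops 70 mm above the table. Origin on the table under the middle; z up.
- rack_mid (a point): Point midway between the two rails of the rack, at the height of their tops (70 mm above the table).
- mat: Flat fixed grey mat 210 (x) x 150 (y) x 3 mm where the forked tool lives. Origin at the middle of its underside.
- fork: Loose tool, 0.15 kg, a bridge 136 long, 44 high, standing on two prongs and a rear foot (12 x 90 mm at x = -125). Origin between the lower tips of the prongs; z up, x from foot to prongs. Prongs point down: 8 mm thick in x, 6 wide, 28 long, 14 mm gap between them in y (26 over both). The black handle is a level bar 16 x 16 mm, x = -5 to -119, z = 28 to 44 mm.
- fork_grip (a point): Middle of the forked tool's handle bar, at x = -65 mm, z = 36 mm in the tool's frame.
- bar0: Seal bar of berth 0 (may be absent): loose, 120 x 24 x 28 mm (x, y, z), 0.15 kg, brown strip on top, dark heavy block at its +x end: centre of mass 15 mm to +x of its middle. The pin enters 8 mm into an eye in its -x end. Once freed, it tips by its own weight: the eye end rises 14 mm (15 degrees), the pin springs back beneath it. Origin at the centre of its underside; x along it.
- bar0_mid (a point): Centre of seal bar 0 (14 mm above its underside).
- bar0_eye (a point): Middle of the eye end of seal bar 0, 60 mm to -x of its centre: 41 mm above the table while latched, about 55 mm when freed.
- pin0 (a joint): Travel of spring pin 0 in m: 0 = home in the eye of bar 0; grows as it is pushed away from the bar (along bed -x), at most 0.014; the bar is free from 0.008 to 0.010. Takes 6 N at first and 11 N at the end; springs back when let go.
- collar0 (a point): On the axis of pin 0, at the face of its brass collar (24 mm diameter, 5 thick) that looks to the bar; moves with the pin. The pin is a 6 mm rod along bed x, 34 mm above the table. From this face 19 mm of bare rod runs towards the bar up to the end stops: there the prongs fit down over it, one on either side, to push the collar along bed -x.
- bar1: Seal bar of berth 1 (may be absent): loose, 120 x 24 x 28 mm (x, y, z), 0.15 kg, brown strip on top, dark heavy block at its +x end: centre of mass 15 mm to +x of its middle. The pin enters 8 mm into an eye in its -x end. Once freed, it tips by its own weight: the eye end rises 14 mm (15 degrees), the pin springs back beneath it. Origin at the centre of its underside; x along it.
- bar1_mid (a point): Centre of seal bar 1 (14 mm above its underside).
- bar1_eye (a point): Middle of the eye end of seal bar 1, 60 mm to -x of its centre: 41 mm above the table while latched, about 55 mm when freed.
- pin1 (a joint): Travel of spring pin 1 in m: 0 = home in the eye of bar 1; grows as it is pushed away from the bar (along bed -x), at most 0.014; the bar is free from 0.008 to 0.010. Takes 6 N at first and 11 N at the end; springs back when let go.
- collar1 (a point): On the axis of pin 1, at the face of its brass collar (24 mm diameter, 5 thick) that looks to the bar; moves with the pin. The pin is a 6 mm rod along bed x, 34 mm above the table. From this face 19 mm of bare rod runs towards the bar up to the end stops: there the prongs fit down over it, one on either side, to push the collar along bed -x.
- bar2: Seal bar of berth 2 (may be absent): loose, 120 x 24 x 28 mm (x, y, z), 0.15 kg, brown strip on top, dark heavy block at its +x end: centre of mass 15 mm to +x of its middle. The pin enters 8 mm into an eye in its -x end. Once freed, it tips by its own weight: the eye end rises 14 mm (15 degrees), the pin springs back beneath it. Origin at the centre of its underside; x along it.
- bar2_mid (a point): Centre of seal bar 2 (14 mm above its underside).
- bar2_eye (a point): Middle of the eye end of seal bar 2, 60 mm to -x of its centre: 41 mm above the table while latched, about 55 mm when freed.
- pin2 (a joint): Travel of spring pin 2 in m: 0 = home in the eye of bar 2; grows as it is pushed away from the bar (along bed -x), at most 0.014; the bar is free from 0.008 to 0.010. Takes 6 N at first and 11 N at the end; springs back when let go.
- collar2 (a point): On the axis of pin 2, at the face of its brass collar (24 mm diameter, 5 thick) that looks to the bar; moves with the pin. The pin is a 6 mm rod along bed x, 34 mm above the table. From this face 19 mm of bare rod runs towards the bar up to the end stops: there the prongs fit down over it, one on either side, to push the collar along bed -x.
- spray: Bystander: clear bottle, 60 mm diameter, 160 mm high; origin at the centre of its underside.
- jar: Bystander: glass jar, 72 mm diameter, 100 mm high; origin at the centre of its underside.
Not all that is in view belongs to the job. Leave any blue or purple look-alike of the fork alone. Leave any orange look-alike of the bar1 alone.

How it is judged:
On the way:
1. every seal bar is unlatched: its eye end is above where the pin held it (height (world z) of each of bar0_eye, bar1_eye, bar2_eye above 0.049 m), for 0.2 s.
At the end, for the whole second after the job is handed in: Each bar rests on both rails: centre within 20 mm of the rack's middle line, 100 mm along it, 8 to 19 mm above the rail tops, level to 4 degrees, within 17 degrees of square to the rails. The tool stands at rest on its mat, upright to 7 degrees, grip within 50 x 40 mm of the mat's middle (x of bar0_mid in the frame of rack between -0.02 and 0.02 m and y of bar0_mid in the frame of rack between -0.1 and 0.1 m and z of bar0_mid in the frame of rack between 0.078 and 0.089 m and angle between the x axis of each of bar0, bar1, bar2 and the x axis of rack, either way round below 0.3 rad and angle between bar0's own x axis and vertical between 1.5 and 1.64 rad and contact force between each of bar0, bar1, bar2 and rack above 0.3 N and linear speed of each of bar0, bar1, bar2, fork below 0.02 m/s and x of bar1_mid in the frame of rack between -0.02 and 0.02 m and y of bar1_mid in the frame of rack between -0.1 and 0.1 m and z of bar1_mid in the frame of rack between 0.078 and 0.089 m and angle between bar1's own x axis and vertical between 1.5 and 1.64 rad and x of bar2_mid in the frame of rack between -0.02 and 0.02 m and y of bar2_mid in the frame of rack between -0.1 and 0.1 m and z of bar2_mid in the frame of rack between 0.078 and 0.089 m and angle between bar2's own x axis and vertical between 1.5 and 1.64 rad and x of fork_grip in the frame of mat between -0.05 and 0.05 m and y of fork_grip in the frame of mat between -0.04 and 0.04 m and contact force between fork and mat above 0.3 N and angle between fork's own z axis and vertical below 0.12 rad); the robot touches nothing.
It fails at once if a spring pin is touched with the gripper itself (contact force between the fingers and pin0 above 0.5 N or contact force between the fingers and pin1 above 0.5 N or contact force between the fingers and pin2 above 0.5 N).
It fails at once if the bottle or the jar is disturbed (moved over 30 mm) (distance of any of spray, jar from where it was at the start of the episode above 0.03 m).
Of bar0, bar1, bar2 only 2 to 3 are there at a start; the rules pass over those that are not, and their reading is None.
At some moment in a run one of fork may be knocked a few centimetres aside while the robot is not near it.
Once in a run the grip may slacken for a moment while it holds something.
It also fails if it takes over 210 s, if anything falls off the work surface, if the arm or the gripper's body presses on something with over 40 N, if the wrist force passes 120 N, or if a joint passes its speed limit or range.

## Working session

There is one attempt and no reset: what is moved stays moved. The work goes in short steps, Python scripts to look and compute and a tool call to move; the robot and the scene stay as the last step left them, time stands still between calls to the robot, and variables do not carry over. Pictures are saved under pics/ and viewed, at most 14 in all, crops included, and the job is handed in when it is done.

Besides the shell and the picture viewer there is one more tool, called after ">>>" in YAML: its name, and indented under it one key for each argument. play_rows: Moves the arm, as the interface text tells. Its arguments: {"type":"object","properties":{"commands":{"type":"array","items":{"type":"array","items":{"type":"number"}}},"hand":{"type":"number"}},"required":["commands"]}

```bash
ls; mkdir -p pics; cat > h.py <<'E'
import numpy as np, cv2
from plant import manip, imaging
def grab(n,f=None):
    g=imaging.grab_frame(n)
    if f: cv2.imwrite('pics/'+f,cv2.cvtColor(g['image'],cv2.COLOR_RGB2BGR))
    return g
def ray(g,u,v):
    K=np.array([[g['fx'],0,g['cx']],[0,g['fy'],g['cy']],[0,0,1.]])
    xd,yd=(u-g['cx'])/g['fx'],(v-g['cy'])/g['fy']
    x,y=xd,yd
    for _ in range(30):
        s=1+g['k1']*(x*x+y*y); x,y=xd/s,yd/s
    R=np.array(g['R']);t=np.array(g['t'])
    return -R.T@t, R.T@np.array([x,y,1.])
def onz(g,u,v,z):
    o,d=ray(g,u,v); return o+d*(z-o[2])/d[2]
def proj(g,X):
    c=np.array(g['R'])@np.array(X,float)+np.array(g['t']); x,y=c[0]/c[2],c[1]/c[2]
    s=1+g['k1']*(x*x+y*y); return np.array([g['fx']*x*s+g['cx'],g['fy']*y*s+g['cy']])
E
python3 - <<'E'
from h import *
for n in('top','side'):
    g=grab(n,n+'0.png'); print(n,-np.array(g['R']).T@g['t'],g['fx'],g['k1'],np.array(g['R'])[2])
print(manip.state())
E
```

```text
pics
top [0.24392677 0.07462091 1.19505798] 461.55372708658814 -0.15341072111244428 [ 0.17970936 -0.00748784 -0.98369125]
side [ 0.33334441 -0.92849705  0.69726924] 511.7095214005202 -0.05046092135189834 [ 0.10957754  0.83691579 -0.53625061]
{'time': 0.1, 'joint_pos': array([ 1.09101251e+00,  5.32789648e-02,  1.61417842e+00,  2.81533721e-05,
        1.47603968e+00, -1.18950221e-01]), 'joint_vel': array([-0.00096952, -0.0015266 , -0.00270764,  0.00059521, -0.00029711,
       -0.00024166]), 'joint_efforts': array([ 9.88986267e-05, -3.94905889e+01, -3.71363246e+01, -1.14358388e-04,
        3.98601580e-03,  1.64346454e-05]), 'tool_pos': array([0.22036378, 0.58426852, 0.24418034]), 'tool_rot': array([-2.94209188e-04,  1.79440861e-01,  9.83768301e-01, -9.05722305e-04]), 'contact_force': array([-0.35302141, -0.49624412, -0.27458049]), 'ft_torque': array([0.01628353, 0.02203478, 0.00917969]), 'grasp_force': 0.0, 'gripper_width': 0.9971515519908551}
```

View pics/top0.png

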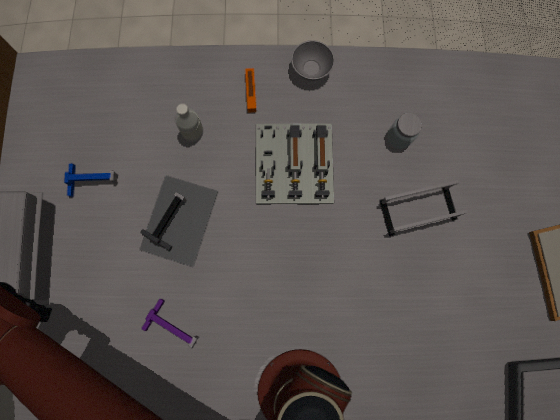

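View pics/side0.png

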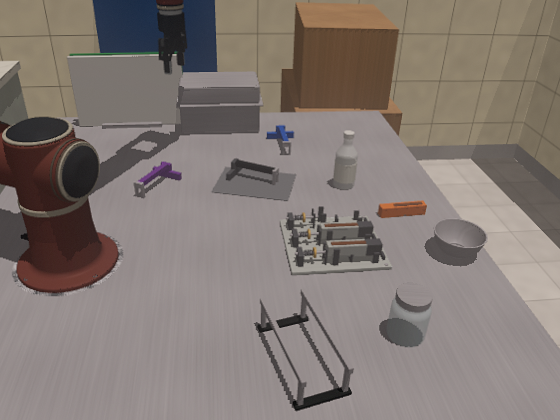

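The top view shows the bed at about (295,163), with bars in the middle and right berths, i.e. berths 1 and 0; berth 2 on the left is empty. The fork is on the mat at about (165,222), with its foot low-left and prongs top-right, and the rack is at (418,210). I'll enlarge the parts that matter.

```bash
python3 - <<'E'
from h import *
im=cv2.imread('pics/top0.png')
a=cv2.resize(im[110:215,240:350],None,fx=5,fy=5,interpolation=cv2.INTER_CUBIC)
cv2.imwrite('pics/c1.png',a)
b=cv2.resize(im[170:270,130:225],None,fx=4,fy=4,interpolation=cv2.INTER_CUBIC)
c=cv2.resize(im[170:270,370:470],None,fx=4,fy=4,interpolation=cv2.INTER_CUBIC)
cv2.imwrite('pics/c2.png',np.hstack([b,c]))
E
```

```text
(no output)
```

View pics/c1.png

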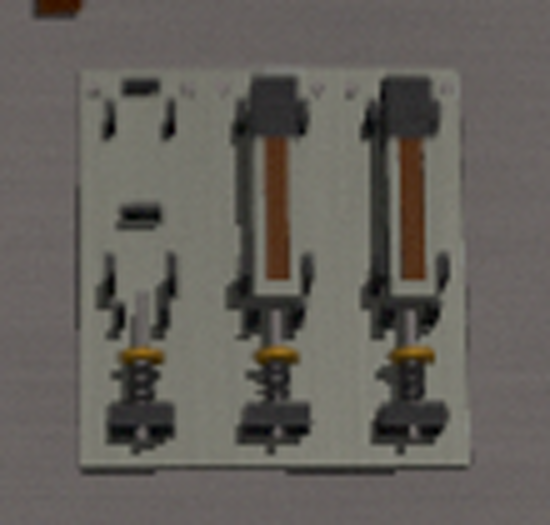

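View pics/c2.png

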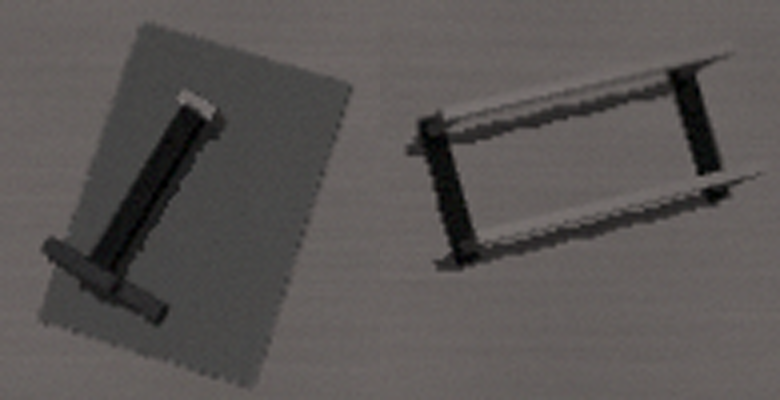

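The bed crop shows gold collars at about (280,355) and (411,355), i.e. full-frame (296,181) and (322,181), with plate corners around (256,124) to (333,203). In the second crop the mat is tilted and the fork's white prong end is at full-frame (179,196). The rack's rails run between (475,183) and (560,183) in the upper pair.

```bash
cat >> h.py <<'E'
def comps(m,amin):
    n,l,s,c=cv2.connectedComponentsWithStats(m.astype(np.uint8)*255)
    return [(i,s[i],c[i],l==i) for i in range(1,n) if s[i][4]>=amin]
def rect(g,mask,z):
    v,u=np.nonzero(mask); P=np.array([onz(g,a,b,z)[:2] for a,b in zip(u,v)],np.float32)
    (c,s,a)=cv2.minAreaRect(P*1000); 
    if s[0]<s[1]: s=s[::-1];a+=90
    return np.round(c,1),np.round(s,1),round((a+90)%180-90,1)
E
python3 - <<'E'
from h import *
g=grab('top'); im=g['image']; hsv=cv2.cvtColor(im,cv2.COLOR_RGB2HSV); I=im.astype(int)
print('px plate',im[140,280],'mat',im[240,195],'table',im[260,250],'handle',im[215,170],'strip',im[150,295],'foot',im[238,153],'tip',im[196,179],'rail',im[190,432])
reg=lambda u0,u1,v0,v1:np.pad(np.ones((v1-v0,u1-u0),bool),((v0,420-v1),(u0,560-u1)))
strip=(I[...,0]-I[...,2]>35)&reg(245,345,115,210)
for i,s,c,m in comps(strip,5): print('warm',s,c.round(1),rect(g,m,.055) if s[4]>30 else onz(g,*c,.046))
# plate corners
for u,v in[(256,124),(331.6,123.6),(333.6,203),(256.4,203)]: print('plate',onz(g,u,v,.010).round(4))
for u,v in[(166.5,175.5),(218,192),(193,267),(139.5,250)]: print('mat',onz(g,u,v,.003).round(4))
blk=(I.max(2)<40)&reg(140,200,185,255)
for i,s,c,m in comps(blk,30): print('black',s,c.round(1),rect(g,m,.044))
for u,v in[(475,198),(553,183.5),(482,231),(560,214)]: pass
E
```

```text
px plate [116 114 107] mat [75 73 73] table [108 101 100] handle [1 7 3] strip [80 48 27] foot [47 47 45] tip [106 103 100] rail [91 85 84]
warm [293 138   5  28 124] [294.9 151.9] (array([607.5,  11.2]), array([73. , 10.4]), -0.5)
warm [320 138   5  28 126] [322.  151.6] (array([608. , -58.7]), array([73.2, 10.4]), -1.2)
warm [264 179   9   4  25] [268.  180.4] [0.5323084  0.08062411 0.046     ]
warm [291 179   9   4  25] [294.8 180.3] [0.53288196 0.01189326 0.046     ]
warm [318 179   9   4  25] [322.  180.2] [ 0.53354649 -0.05811358  0.046     ]
plate [0.6995 0.1141 0.01  ]
plate [ 0.7021 -0.092   0.01  ]
plate [ 0.4811 -0.0917  0.01  ]
plate [0.4804 0.1109 0.01  ]
mat [0.5565 0.3533 0.003 ]
mat [0.5113 0.2132 0.003 ]
mat [0.313  0.2738 0.003 ]
mat [0.3558 0.4166 0.003 ]
black [149 197  36  54 524] [166.6 220.7] (array([424.9, 329.2]), array([134.6,  62.7]), -23.4)
```

```bash
cat >> h.py <<'E'
from scipy.spatial.transform import Rotation as Rn
def toolR(yaw,pitch=0):  # fingers close along world direction yaw+90 deg; tool x = world heading 'yaw' reversed? x=(cos,sin) heading
    R=np.array([[1,0,0],[0,-1,0],[0,0,-1.]])
    return Rn.from_euler('z',yaw,degrees=True)*Rn.from_euler('y',pitch,degrees=True)*Rn.from_matrix(R)
def plan(p,yaw,pitch=0):
    s=manip.state(); q=s['tool_rot']; C=Rn.from_quat([q[1],q[2],q[3],q[0]])
    best=None
    for y in(yaw,yaw+180):
        T=toolR(y,pitch if y==yaw else -pitch); r=(C.inv()*T).as_rotvec(degrees=True)
        if best is None or np.linalg.norm(r)<np.linalg.norm(best[0]): best=(r,T)
    r,T=best; d=np.array(p)-s['tool_pos']
    print('t',round(s['time'],2),'tcp',s['tool_pos'].round(4),'j6',s['joint_pos'][5].round(2),'F',s['contact_force'].round(1),'w',round(s['gripper_width']*85.4,1),'gf',round(s['grasp_force'],1))
    print(' rot',r.round(2),'shift after rot mm',(T.inv().apply(d)*1000).round(1))
E
python3 - <<'E'
from h import *
g=grab('top')
a=onz(g,178.9,197.2,.044);b=onz(g,157.25,235.5,.044);d=(a-b)[:2];yaw=np.degrees(np.arctan2(d[1],d[0]))
tip=onz(g,179.5,195.75,.044);ft=onz(g,156.75,238.75,.02)
print(a,b,yaw,'tip',tip,'foot',ft,'grip est',tip[:2]-.065*d/np.linalg.norm(d))
for u,v in[(381,199),(459,184),(388,234),(466,213)]: print('rail',onz(g,u,v,.07).round(3))
gp=tip[:2]-.070*d/np.linalg.norm(d)
plan([*gp,.12],yaw)
E
```

```text
[0.48834337 0.30879559 0.044     ] [0.38922277 0.36060497 0.044     ] -27.59563483271781 tip [0.49214403 0.30739336 0.044     ] foot [0.38379101 0.36752323 0.02      ] grip est [0.43453851 0.33750321]
rail [ 0.48  -0.204  0.07 ]
rail [ 0.521 -0.412  0.07 ]
rail [ 0.391 -0.218  0.07 ]
rail [ 0.445 -0.425  0.07 ]
t 0.2 tcp [0.2204 0.5844 0.2445] j6 -0.12 F [-0.2 -0.5  0.5] w 85.4 gf 0.0
 rot [-0.08 -0.01  6.92] shift after rot mm [-299.1 -119.7  124.5]
```

>>> play_rows:
  commands:
    - [0,0,0,0,0,6.9]
    - [-38,-15,15,0,0,0]
    - [-38,-15,15,0,0,0]
    - [-38,-15,15,0,0,0]
    - [-38,-15,15,0,0,0]
  hand: 60

```text
time: 0.62
tool_pos: [0.3236, 0.4652, 0.1872]
tool_rot: [0.0, 0.238, 0.971, 0.0]
contact_force: [0.1, 0.3, -0.6]
gripper_width: 0.702
grasp_force: 0.0
```

>>> play_rows:
  commands:
    - [-38,-15,16,0,0,0]
    - [-38,-15,16,0,0,0]
    - [-38,-15,16,0,0,0]
    - [-33,-15,16,0,0,0]
    - [0,0,0,0,0,0]

```text
time: 1.03
tool_pos: [0.4228, 0.3444, 0.1224]
tool_rot: [-0.001, 0.241, 0.97, -0.003]
contact_force: [-0.8, -0.7, -0.5]
gripper_width: 0.702
grasp_force: 0.0
```

```bash
python3 - <<'E'
from h import *
t=grab('top','t1.png');s=grab('side','s1.png')
plan([.4301,.3398,.12],-27.6)
p=proj(s,[.43,.34,.05]).astype(int);q=proj(t,[.43,.34,.05]).astype(int);print(p,q)
def cr(n,p,w=60):
    im=cv2.imread(n);y0,x0=max(p[1]-w,0),max(p[0]-w,0);return cv2.resize(im[y0:y0+2*w,x0:x0+2*w],(390,390),interpolation=cv2.INTER_CUBIC)
cv2.imwrite('pics/m1.png',np.hstack([cr('pics/t1.png',q),cr('pics/s1.png',p)]))
E
```

```text
t 1.13 tcp [0.4216 0.3486 0.1252] j6 -0.53 F [-0.   0.8  0.9] w 59.9 gf 0.0
 rot [-0.09 -0.08 -0.14] shift after rot mm [-11.6  -3.9   5.2]
[251 163] [165 219]
```

View pics/m1.png

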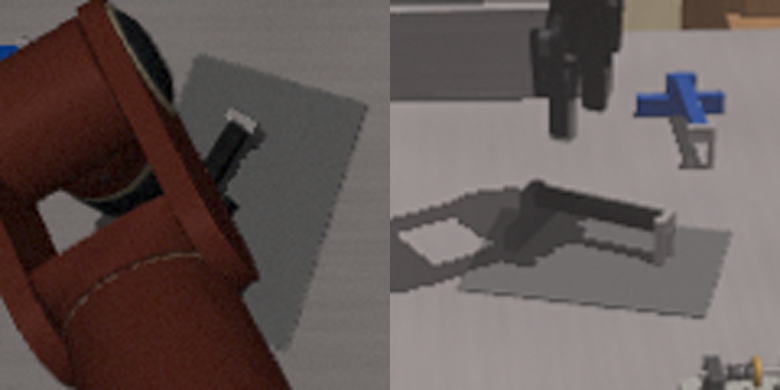

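The left crop shows the arm over the mat, with the fork's white tip still visible. In the side crop the jaws hang above the handle, which hasn't moved, so I descend and grip.

>>> play_rows:
  commands:
    - [-11.5,-4,25,0,0,0]
    - [0,0,25,0,0,0]
    - [0,0,20,0,0,0]
    - [0,0,10,0,0,0]
    - [0,0,10,0,0,0]

```text
time: 1.55
tool_pos: [0.4292, 0.3421, 0.0359]
tool_rot: [-0.0, 0.237, 0.971, 0.0]
contact_force: [1.2, 0.7, 0.9]
gripper_width: 0.701
grasp_force: 0.0
```

>>> play_rows:
  commands:
    - [0,0,0,0,0,0]
    - [0,0,0,0,0,0]
    - [0,0,0,0,0,0]

```text
time: 1.8
tool_pos: [0.4307, 0.342, 0.0378]
tool_rot: [0.001, 0.238, 0.971, 0.001]
contact_force: [0.7, -0.7, 0.4]
gripper_width: 0.699
grasp_force: 0.0
```

```bash
python3 - <<'E'
from h import *
plan([.4301,.3398,.035],-27.6)
grab('side');plan([.4301,.3398,.035],-27.6)
E
```

```text
t 1.8 tcp [0.4307 0.342  0.0378] j6 -0.55 F [ 0.7 -0.7  0.4] w 59.7 gf 0.0
 rot [0.13 0.07 0.07] shift after rot mm [-0.5 -2.2  2.8]
t 1.85 tcp [0.4308 0.3419 0.0379] j6 -0.55 F [ 0.1 -0.2  0.3] w 60.0 gf 0.0
 rot [0.14 0.09 0.06] shift after rot mm [-0.4 -2.2  2.9]
```

>>> play_rows:
  commands:
    - [0,0,0,0,0,0]
    - [0,0,0,0,0,0]
    - [0,0,0,0,0,0]
    - [0,0,0,0,0,0]
    - [0,0,0,0,0,0]
  hand: 10

```text
time: 2.27
tool_pos: [0.4306, 0.3415, 0.0371]
tool_rot: [0.001, 0.238, 0.971, 0.001]
contact_force: [0.2, 1.0, 3.5]
gripper_width: 0.175
grasp_force: 60.8
```

>>> play_rows:
  commands:
    - [0,0,0,0,0,0]
    - [0,0,0,0,0,0]
    - [0,0,0,0,0,0]
    - [0,0,0,0,0,0]
    - [0,0,0,0,0,0]

```text
time: 2.68
tool_pos: [0.4306, 0.3415, 0.0371]
tool_rot: [0.001, 0.238, 0.971, 0.001]
contact_force: [0.4, 0.8, 5.3]
gripper_width: 0.174
grasp_force: 61.1
```

>>> play_rows:
  commands:
    - [0,0,-25,0,0,0]
    - [0,0,-35,0,0,0]
    - [0,0,-30,0,0,0]
    - [0,0,0,0,0,0]
    - [0,0,0,0,0,0]

```text
time: 3.1
tool_pos: [0.4305, 0.3414, 0.1276]
tool_rot: [0.001, 0.238, 0.971, 0.001]
contact_force: [-0.7, 0.1, -1.2]
gripper_width: 0.176
grasp_force: 60.3
```

```bash
python3 - <<'E'
from h import *
plan([.475,.0119,.12],.4)
E
```

```text
t 3.1 tcp [0.4305 0.3414 0.1276] j6 -0.55 F [-0.7  0.1 -1.2] w 15.0 gf 60.3
 rot [  0.1    0.12 -27.97] shift after rot mm [ -42.2 -329.8    7.6]
```

>>> play_rows:
  commands:
    - [0,0,0,0,0,-7]
    - [0,0,0,0,0,-7]
    - [0,0,0,0,0,-7]
    - [0,0,0,0,0,-7]
    - [-4,-33,0,0,0,0]

```text
time: 3.52
tool_pos: [0.4321, 0.3099, 0.1234]
tool_rot: [-0.002, -0.008, 1.0, -0.0]
contact_force: [-0.5, -0.1, -0.5]
gripper_width: 0.172
grasp_force: 60.2
```

>>> play_rows:
  commands:
    - [-4,-33,0,0,0,0]
    - [-4,-33,0,0,0,0]
    - [-4,-33,0,0,0,0]
    - [-4,-33,0,0,0,0]
    - [-4,-33,0,0,0,0]

```text
time: 3.93
tool_pos: [0.4531, 0.1414, 0.1231]
tool_rot: [-0.003, -0.004, 1.0, -0.0]
contact_force: [0.2, -0.1, -0.9]
gripper_width: 0.176
grasp_force: 60.2
```

>>> play_rows:
  commands:
    - [-4,-33,0,0,0,0]
    - [-4,-33,0,0,0,0]
    - [-4,-33,0,0,0,0]
    - [-4,-30,0,0,0,0]
    - [0,0,0,0,0,0]

```text
time: 4.35
tool_pos: [0.471, 0.0104, 0.1236]
tool_rot: [-0.002, -0.001, 1.0, -0.001]
contact_force: [0.2, -0.3, -0.7]
gripper_width: 0.175
grasp_force: 60.1
```

>>> play_rows:
  commands:
    - [0,0,0,0,0,0]
    - [0,0,0,0,0,0]
    - [0,0,0,0,0,0]

```text
time: 4.6
tool_pos: [0.4713, 0.0153, 0.1248]
tool_rot: [-0.001, -0.004, 1.0, 0.0]
contact_force: [-0.8, -0.5, -1.7]
gripper_width: 0.171
grasp_force: 60.1
```

```bash
python3 - <<'E'
from h import *
t=grab('top','t2.png');s=grab('side','s2.png')
plan([.475,.0119,.12],.4)
p=proj(s,[.52,.02,.08]).astype(int);q=proj(t,[.53,.01,.08]).astype(int);print(p,q)
def cr(n,p,w=50):
    im=cv2.imread(n);y0,x0=max(p[1]-w,0),max(p[0]-w,0);print(x0,y0);return cv2.resize(im[y0:y0+2*w,x0:x0+2*w],(390,390),interpolation=cv2.INTER_CUBIC)
cv2.imwrite('pics/m2.png',np.hstack([cr('pics/t2.png',q),cr('pics/s2.png',p)]))
E
```

```text
t 4.7 tcp [0.4718 0.0154 0.1256] j6 -1.71 F [-0.7  0.1 -1.9] w 14.5 gf 60.1
 rot [ 0.02 -0.07  0.13] shift after rot mm [-3.2 -3.6  5.6]
[302 215] [296 178]
246 128
252 165
```

View pics/m2.png

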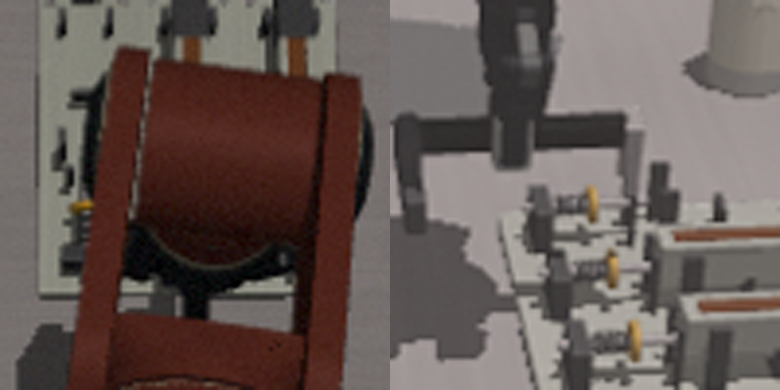

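The left crop is mostly the arm hiding the fork. The right crop shows the level fork with its light prongs at about crop (635,160), i.e. side frame (315,206), above the far pin row. I check the prong's x from a pixel profile.

```bash
python3 - <<'E'
from h import *
im=cv2.imread('pics/s2.png');g=imaging.grab_frame('side')
tcp=manip.state()['tool_pos']
for z in(.095,.11,.13): print(z,[proj(g,[tcp[0]+.07+dx,tcp[1]-.013,z]).round(1) for dx in(-.004,.004)])
for v in(195,200,205,210,215,218,221,224): print(v,list(im[v,306:324].mean(1).astype(int)))
gold=[(310+0,0)]
I=im[...,::-1].astype(int)
m=(I[...,0]-I[...,2]>50)&(np.indices(m.shape)[1]<335 if 0 else np.indices(I.shape[:2])[1]<335)&(np.indices(I.shape[:2])[0]>200)&(np.indices(I.shape[:2])[0]<270)&(np.indices(I.shape[:2])[1]>280)
for i,s,c,mm in comps(m,6):
    print(s,c.round(1))
for y in(.0809,.0119,-.0581): print([proj(g,[x,y,.034]).round(1) for x in(.530,.5355)])
E
```

```text
0.095 [array([312.4, 213.5]), array([316. , 213.3])]
0.11 [array([312.9, 207.7]), array([316.5, 207.5])]
0.13 [array([313.5, 199.8]), array([317.1, 199.7])]
195 [np.int64(51), np.int64(51), np.int64(51), np.int64(51), np.int64(51), np.int64(46), np.int64(83), np.int64(135), np.int64(156), np.int64(156), np.int64(155), np.int64(150), np.int64(150), np.int64(151), np.int64(151), np.int64(151), np.int64(151), np.int64(152)]
200 [np.int64(49), np.int64(47), np.int64(48), np.int64(47), np.int64(49), np.int64(50), np.int64(72), np.int64(97), np.int64(99), np.int64(98), np.int64(109), np.int64(138), np.int64(155), np.int64(152), np.int64(152), np.int64(153), np.int64(152), np.int64(152)]
205 [np.int64(155), np.int64(155), np.int64(156), np.int64(153), np.int64(125), np.int64(85), np.int64(89), np.int64(96), np.int64(98), np.int64(98), np.int64(130), np.int64(158), np.int64(157), np.int64(158), np.int64(158), np.int64(156), np.int64(156), np.int64(154)]
210 [np.int64(155), np.int64(154), np.int64(154), np.int64(152), np.int64(142), np.int64(115), np.int64(84), np.int64(100), np.int64(96), np
[... 817 characters left out ...]
64(157), np.int64(133), np.int64(71), np.int64(88), np.int64(89), np.int64(54), np.int64(56), np.int64(57)]
224 [np.int64(121), np.int64(120), np.int64(120), np.int64(122), np.int64(117), np.int64(109), np.int64(97), np.int64(58), np.int64(77), np.int64(136), np.int64(165), np.int64(140), np.int64(130), np.int64(137), np.int64(142), np.int64(170), np.int64(168), np.int64(154)]
[303 213   3   8  16] [303.8 216.1]
[325 224  10   3  15] [330.1 224.8]
[308 231   3   7  16] [309.1 233.4]
[332 243   3   2   6] [333.  243.5]
[313 247   4  10  23] [314.7 251. ]
[array([301.8, 217.5]), array([304.1, 217.4])]
[array([306.6, 234. ]), array([309. , 233.9])]
[array([312. , 252.4]), array([314.5, 252.3])]
```

>>> play_rows:
  commands:
    - [-6,-3.5,20,0,0,0]
    - [0,0,14,0,0,0]
    - [0,0,0,0,0,0]
    - [0,0,0,0,0,0]
    - [0,0,0,0,0,0]

```text
time: 5.17
tool_pos: [0.4787, 0.0113, 0.093]
tool_rot: [0.0, -0.004, 1.0, -0.0]
contact_force: [0.1, 0.7, -1.6]
gripper_width: 0.17
grasp_force: 60.1
```

```bash
python3 - <<'E'
from h import *
g=grab('side','s3.png')
plan([.478,.0119,.056],.4)
im=cv2.imread('pics/s3.png')
a=cv2.resize(im[195:265,275:355],(800,700)[:2],interpolation=cv2.INTER_CUBIC)[:600]
cv2.imwrite('pics/m3.png',a)
E
```

```text
t 5.22 tcp [0.479  0.0111 0.0934] j6 -1.71 F [ 0.3  0.  -1.1] w 14.9 gf 60.1
 rot [-0.01  0.1   0.06] shift after rot mm [ 1.   0.8 37.4]
```

View pics/m3.png

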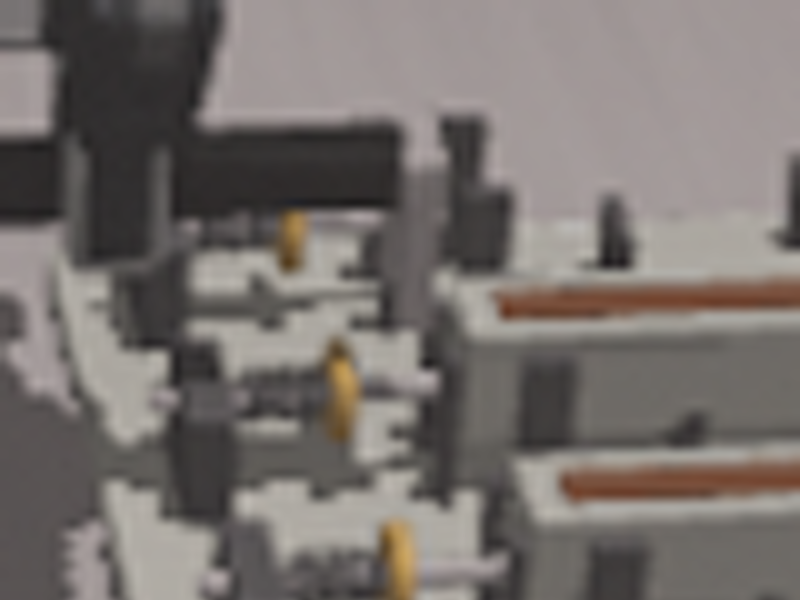

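The side crop shows the near prong at about crop (412,320), which maps to about 394 at the rod's height and depth. It sits between collar 1's face (about 355) and the end stop (about 440), so it is centred. Lower it.

>>> play_rows:
  commands:
    - [1,0.8,9,0,0,0]
    - [0,0,9,0,0,0]
    - [0,0,9,0,0,0]
    - [0,0,9,0,0,0]
    - [0,0,0,0,0,0]

```text
time: 5.63
tool_pos: [0.4753, 0.0119, 0.0534]
tool_rot: [-0.002, -0.004, 1.0, 0.0]
contact_force: [-0.6, 0.2, -2.1]
gripper_width: 0.17
grasp_force: 60.2
```

>>> play_rows:
  commands:
    - [4,0,0,0,0,0]
    - [4,0,0,0,0,0]
    - [0,0,0,0,0,0]
    - [0,0,0,0,0,0]

```text
time: 5.97
tool_pos: [0.4713, 0.0114, 0.0576]
tool_rot: [0.003, -0.004, 1.0, -0.0]
contact_force: [6.6, 0.4, -3.1]
gripper_width: 0.17
grasp_force: 59.7
```

>>> play_rows:
  commands:
    - [3,0,0,0,0,0]
    - [3,0,0,0,0,0]
    - [0,0,0,0,0,0]
    - [0,0,0,0,0,0]

```text
time: 6.3
tool_pos: [0.4661, 0.0113, 0.0581]
tool_rot: [0.004, -0.004, 1.0, -0.0]
contact_force: [8.3, 0.6, -4.4]
gripper_width: 0.175
grasp_force: 59.7
```

>>> play_rows:
  commands:
    - [3,0,0,0,0,0]
    - [3,0,0,0,0,0]
    - [0,0,0,0,0,0]
    - [0,0,0,0,0,0]
    - [0,0,0,0,0,0]

```text
time: 6.72
tool_pos: [0.4607, 0.0112, 0.0582]
tool_rot: [0.005, -0.004, 1.0, -0.0]
contact_force: [10.7, 0.3, -5.6]
gripper_width: 0.176
grasp_force: 59.5
```

```bash
python3 - <<'E'
from h import *
g=grab('side','s4.png')
plan([.478,.0119,.056],.4)
im=cv2.imread('pics/s4.png')
cv2.imwrite('pics/m4.png',cv2.resize(im[195:275,275:405],(780,480),interpolation=cv2.INTER_CUBIC))
E
```

```text
t 6.77 tcp [0.4607 0.0113 0.0582] j6 -1.72 F [10.7 -0.2 -6. ] w 15.0 gf 59.5
 rot [-0.03  0.58  0.02] shift after rot mm [-17.3   0.5   2.2]
```

View pics/m4.png

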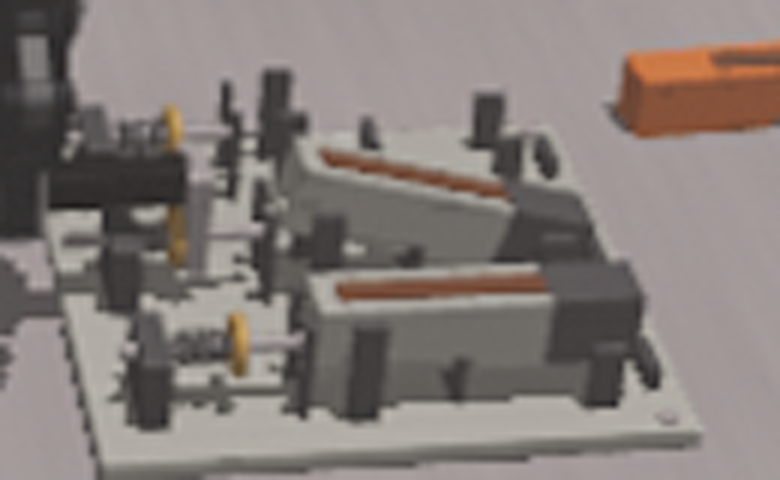

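The bar in berth 1 is tipped: its eye end is up at crop (300,150), with the collar held back at (177,235). Next: release, lift and go to berth 0.

>>> play_rows:
  commands:
    - [-5,0,0,0,0,0]
    - [-5,0,0,0,0,0]
    - [-4,0,0,0,0,0]
    - [0,0,0,0,0,0]
    - [0,0,-15,0,0,0]

```text
time: 7.18
tool_pos: [0.4701, 0.0118, 0.0692]
tool_rot: [-0.001, -0.004, 1.0, 0.0]
contact_force: [6.6, 0.1, -4.8]
gripper_width: 0.175
grasp_force: 59.7
```

>>> play_rows:
  commands:
    - [0,0,-25,0,0,0]
    - [0,0,-25,0,0,0]
    - [0,-35,0,0,0,0]
    - [0,-35,0,0,0,0]
    - [0,0,0,0,0,0]

```text
time: 7.6
tool_pos: [0.4719, -0.0624, 0.1225]
tool_rot: [0.001, -0.002, 1.0, -0.002]
contact_force: [0.4, 0.4, -1.6]
gripper_width: 0.174
grasp_force: 60.1
```

>>> play_rows:
  commands:
    - [0,0,0,0,0,0]
    - [0,0,0,0,0,0]
    - [0,0,0,0,0,0]

```text
time: 7.85
tool_pos: [0.4712, -0.0576, 0.1208]
tool_rot: [-0.001, -0.004, 1.0, 0.0]
contact_force: [0.2, 0.2, -1.4]
gripper_width: 0.173
grasp_force: 60.1
```

```bash
python3 - <<'E'
from h import *
plan([.4785,-.0581,.093],.4)
E
```

```text
t 7.85 tcp [ 0.4712 -0.0576  0.1208] j6 -1.86 F [ 0.2  0.2 -1.4] w 14.8 gf 60.1
 rot [ 0.03 -0.07  0.07] shift after rot mm [-7.3 -0.6 27.8]
```

>>> play_rows:
  commands:
    - [-7,-0.5,14,0,0,0]
    - [0,0,14,0,0,0]
    - [0,0,0,0,0,0]
    - [0,0,0,0,0,0]
    - [0,0,0,0,0,0]

```text
time: 8.27
tool_pos: [0.4789, -0.0582, 0.0936]
tool_rot: [-0.0, -0.004, 1.0, 0.0]
contact_force: [0.1, 0.0, -0.3]
gripper_width: 0.179
grasp_force: 60.1
```

```bash
python3 - <<'E'
from h import *
g=grab('side','s5.png')
plan([.4785,-.0581,.056],.4)
im=cv2.imread('pics/s5.png')
cv2.imwrite('pics/m5.png',cv2.resize(im[195:275,265:365],(800,640),interpolation=cv2.INTER_CUBIC)[:600])
E
```

```text
t 8.32 tcp [ 0.4792 -0.0585  0.094 ] j6 -1.85 F [ 0.9  0.3 -1.6] w 14.4 gf 60.1
 rot [-0.02  0.05  0.07] shift after rot mm [ 0.7  0.4 38. ]
```

View pics/m5.png

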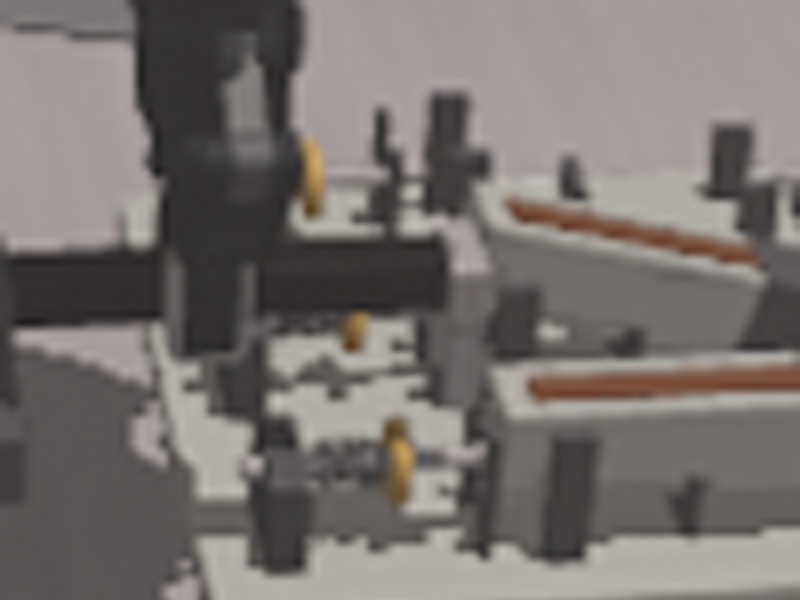

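The near prong is at crop (458,395), about 444 at the rod's depth. That is between collar 0's face at 412 and the stop near 480, so it is centred again and the fork is level. Lower and push.

>>> play_rows:
  commands:
    - [0.7,0,9,0,0,0]
    - [0,0,9,0,0,0]
    - [0,0,9,0,0,0]
    - [0,0,9,0,0,0]
    - [0,0,0,0,0,0]

```text
time: 8.73
tool_pos: [0.4761, -0.0583, 0.0543]
tool_rot: [-0.002, -0.004, 1.0, 0.001]
contact_force: [-0.2, 0.8, -1.6]
gripper_width: 0.172
grasp_force: 60.1
```

>>> play_rows:
  commands:
    - [4,0,0,0,0,0]
    - [4,0,0,0,0,0]
    - [4,0,0,0,0,0]
    - [0,0,0,0,0,0]

```text
time: 9.07
tool_pos: [0.468, -0.0592, 0.0586]
tool_rot: [0.003, -0.004, 1.0, -0.0]
contact_force: [6.9, 0.3, -3.8]
gripper_width: 0.178
grasp_force: 59.7
```

>>> play_rows:
  commands:
    - [4,0,0,0,0,0]
    - [4,0,0,0,0,0]
    - [0,0,0,0,0,0]
    - [0,0,0,0,0,0]
    - [0,0,0,0,0,0]

```text
time: 9.48
tool_pos: [0.4612, -0.0593, 0.059]
tool_rot: [0.005, -0.004, 1.0, -0.001]
contact_force: [10.5, 0.1, -6.3]
gripper_width: 0.176
grasp_force: 59.4
```

```bash
python3 - <<'E'
from h import *
g=grab('side','s6.png')
plan([.4785,-.0581,.056],.4)
im=g['image'].astype(int); 
m=(im[...,0]-im[...,2]>35)&(np.indices(im.shape[:2])[1]<385)&(np.indices(im.shape[:2])[1]>315)&(np.indices(im.shape[:2])[0]>205)&(np.indices(im.shape[:2])[0]<265)
for i,s,c,mm in comps(m,20):
    v,u=np.nonzero(mm); print(s,'slope',np.polyfit(u,v,1)[0].round(3))
E
```

```text
t 9.53 tcp [ 0.4613 -0.0594  0.059 ] j6 -1.87 F [ 9.7  0.2 -7.1] w 14.8 gf 59.4
 rot [-0.06  0.55  0.01] shift after rot mm [-17.2   1.1   3. ]
[378 206   7  12  72] slope 0.117
[329 220  31   8  71] slope 0.206
[335 238  33   8  86] slope 0.19
```

>>> play_rows:
  commands:
    - [-5,0,0,0,0,0]
    - [-5,0,0,0,0,0]
    - [-5,0,0,0,0,0]
    - [-2,0,0,0,0,0]
    - [0,0,0,0,0,0]

```text
time: 9.95
tool_pos: [0.4753, -0.0589, 0.0576]
tool_rot: [0.0, -0.004, 1.0, -0.0]
contact_force: [-0.2, -0.4, -1.7]
gripper_width: 0.173
grasp_force: 60.1
```

>>> play_rows:
  commands:
    - [0,0,-20,0,0,0]
    - [0,0,-25,0,0,0]
    - [0,0,-35,0,0,0]
    - [0,36,-10,0,0,0]
    - [0,40,0,0,0,0]

```text
time: 10.37
tool_pos: [0.477, 0.0161, 0.1521]
tool_rot: [0.004, -0.001, 1.0, -0.001]
contact_force: [1.3, 1.1, -1.9]
gripper_width: 0.169
grasp_force: 60.2
```

>>> play_rows:
  commands:
    - [4,40,0,0,0,0]
    - [4,40,0,0,0,0]
    - [4,40,0,0,0,0]
    - [4,40,0,0,0,0]
    - [4,40,0,0,0,0]

```text
time: 10.78
tool_pos: [0.4519, 0.2186, 0.1472]
tool_rot: [-0.0, -0.004, 1.0, -0.0]
contact_force: [1.5, 0.3, -1.2]
gripper_width: 0.175
grasp_force: 60.1
```

>>> play_rows:
  commands:
    - [4,40,0,0,0,0]
    - [4,40,0,0,0,0]
    - [0,0,0,0,0,6]
    - [0,0,0,0,0,6]
    - [0,0,0,0,0,6]

```text
time: 11.2
tool_pos: [0.4435, 0.2975, 0.1468]
tool_rot: [-0.001, 0.154, 0.988, -0.001]
contact_force: [0.7, -0.1, -1.7]
gripper_width: 0.175
grasp_force: 60.1
```

>>> play_rows:
  commands:
    - [0,0,0,0,0,0]
    - [0,0,0,0,0,0]
    - [0,0,0,0,0,0]

```text
time: 11.45
tool_pos: [0.4443, 0.2966, 0.1471]
tool_rot: [-0.0, 0.152, 0.988, -0.0]
contact_force: [-1.0, 0.4, -1.1]
gripper_width: 0.177
grasp_force: 60.1
```

```bash
python3 - <<'E'
from h import *
plan([.434,.314,.08],-17.5)
E
```

```text
t 11.45 tcp [0.4443 0.2966 0.1471] j6 -0.82 F [-1.   0.4 -1.1] w 15.1 gf 60.1
 rot [-0.02 -0.02  0.03] shift after rot mm [15.1 13.5 67.1]
```

>>> play_rows:
  commands:
    - [15,13.5,30,0,0,0]
    - [0,0,30,0,0,0]
    - [0,0,24,0,0,0]
    - [0,0,12,0,0,0]
    - [0,0,6,0,0,0]

```text
time: 11.87
tool_pos: [0.4328, 0.3133, 0.0429]
tool_rot: [-0.002, 0.152, 0.988, -0.001]
contact_force: [0.7, -0.6, -1.3]
gripper_width: 0.172
grasp_force: 60.1
```

>>> play_rows:
  commands:
    - [0,0,3,0,0,0]
    - [0,0,2,0,0,0]
    - [0,0,0,0,0,0]
    - [0,0,0,0,0,0]

```text
time: 12.2
tool_pos: [0.4354, 0.3148, 0.0418]
tool_rot: [0.001, 0.153, 0.988, 0.001]
contact_force: [-0.1, 0.3, -1.3]
gripper_width: 0.171
grasp_force: 60.1
```

```bash
python3 - <<'E'
from h import *
plan([.434,.314,.0375],-17.5)
E
```

```text
t 12.2 tcp [0.4354 0.3148 0.0418] j6 -0.78 F [-0.1  0.3 -1.3] w 14.6 gf 60.1
 rot [ 0.11  0.11 -0.08] shift after rot mm [ 1.1 -1.2  4.3]
```

>>> play_rows:
  commands:
    - [0,0,2,0,0,0]
    - [0,0,2,0,0,0]
    - [0,0,0,0,0,0]
    - [0,0,0,0,0,0]

```text
time: 12.53
tool_pos: [0.4351, 0.3147, 0.0371]
tool_rot: [0.001, 0.153, 0.988, 0.001]
contact_force: [-0.2, -1.1, 1.2]
gripper_width: 0.171
grasp_force: 60.6
```

>>> play_rows:
  commands:
    - [0,0,0,0,0,0]
    - [0,0,0,0,0,0]
    - [0,0,0,0,0,0]
    - [0,0,0,0,0,0]
    - [0,0,0,0,0,0]
  hand: 55

```text
time: 12.95
tool_pos: [0.4341, 0.3143, 0.0361]
tool_rot: [-0.0, 0.153, 0.988, -0.0]
contact_force: [0.5, -0.1, -0.2]
gripper_width: 0.648
grasp_force: 0.0
```

>>> play_rows:
  commands:
    - [0,0,-15,0,0,0]
    - [0,0,-30,0,0,0]
    - [0,0,-40,0,0,0]
    - [0,0,-40,0,0,0]
    - [0,0,0,0,0,0]

```text
time: 13.37
tool_pos: [0.4388, 0.3168, 0.1711]
tool_rot: [0.006, 0.153, 0.988, 0.005]
contact_force: [0.5, 0.6, 1.9]
gripper_width: 0.643
grasp_force: 0.0
```

```bash
python3 - <<'E'
from h import *
# bed yaw .4; grip bar1 at bed x=45
plan([.635,.0113,.16],0)
E
```

```text
t 13.37 tcp [0.4388 0.3168 0.1711] j6 -0.78 F [0.5 0.6 1.9] w 54.9 gf 0.0
 rot [  0.55   0.73 -17.56] shift after rot mm [-196.2 -305.5   11.1]
```

>>> play_rows:
  commands:
    - [0,0,0,0.3,0.4,-6]
    - [0,0,0,0.3,0.4,-6]
    - [0,-38,0,0,0,-5.5]
    - [-8,-38,0,0,0,0]
    - [-8,-38,0,0,0,0]

```text
time: 13.78
tool_pos: [0.446, 0.1997, 0.1615]
tool_rot: [-0.008, -0.001, 1.0, -0.004]
contact_force: [1.4, -0.2, -0.8]
gripper_width: 0.645
grasp_force: 0.0
```

>>> play_rows:
  commands:
    - [-20,-34,0,0,0,0]
    - [-25,-32,0,0,0,0]
    - [-25,-32,0,0,0,0]
    - [-25,-32,0,0,0,0]
    - [-28,-30,0,0,0,0]

```text
time: 14.2
tool_pos: [0.5699, 0.0383, 0.161]
tool_rot: [-0.008, 0.001, 1.0, -0.004]
contact_force: [0.5, 1.4, 0.1]
gripper_width: 0.641
grasp_force: 0.0
```

>>> play_rows:
  commands:
    - [-28,-25,0,0,0,0]
    - [-28,0,0,0,0,0]
    - [0,0,0,0,0,0]
    - [0,0,0,0,0,0]
    - [0,0,0,0,0,0]

```text
time: 14.62
tool_pos: [0.6246, 0.0156, 0.1599]
tool_rot: [-0.009, 0.0, 1.0, -0.004]
contact_force: [-0.4, -0.3, -0.2]
gripper_width: 0.64
grasp_force: 0.0
```

```bash
python3 - <<'E'
from h import *
plan([.635,.0113,.12],0,15)
grab('side','s7.png')
E
```

```text
t 14.62 tcp [0.6246 0.0156 0.1599] j6 -1.66 F [-0.4 -0.3 -0.2] w 54.7 gf 0.0
 rot [-0.4  14.01 -0.1 ] shift after rot mm [-20.4  -4.3  35.8]
```

>>> play_rows:
  commands:
    - [0,0,0,-0.2,7,0]
    - [0,0,0,-0.2,7,0]
    - [-20,-4.3,36,0,0,0]
    - [0,0,0,0,0,0]
    - [0,0,0,0,0,0]

```text
time: 15.08
tool_pos: [0.6329, 0.0118, 0.1181]
tool_rot: [-0.133, 0.001, 0.991, 0.0]
contact_force: [0.1, 0.3, -0.0]
gripper_width: 0.642
grasp_force: 0.0
```

>>> play_rows:
  commands:
    - [0,0,0,0,0,0]
    - [0,0,0,0,0,0]

```text
time: 15.25
tool_pos: [0.6356, 0.0114, 0.1231]
tool_rot: [-0.128, 0.001, 0.992, -0.0]
contact_force: [-0.4, -0.0, 0.3]
gripper_width: 0.641
grasp_force: 0.0
```

```bash
python3 - <<'E'
from h import *
plan([.635,.0113,.037],0,15)
g=grab('side','s8.png'); im=cv2.imread('pics/s8.png')
cv2.imwrite('pics/m8.png',cv2.resize(im[150:280,270:420],(750,650)[:2],interpolation=cv2.INTER_CUBIC)[:600])
E
```

```text
t 15.25 tcp [0.6356 0.0114 0.1231] j6 -1.66 F [-0.4 -0.   0.3] w 54.8 gf 0.0
 rot [-0.02  0.29 -0.09] shift after rot mm [-21.7  -0.1  83.3]
```

View pics/m8.png

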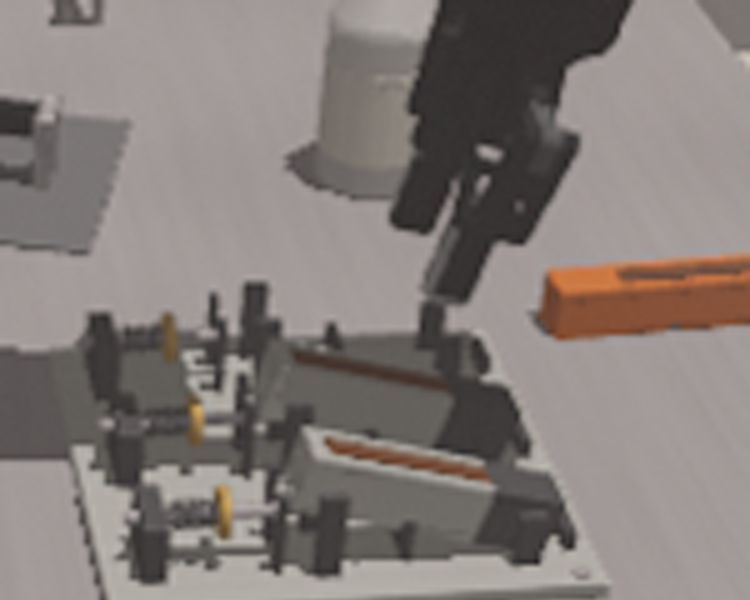

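The crop shows both bars tipped, eye ends up at (270,370) and (310,450). The jaws, tilted to match, are above bar 1 near (460,250). The fork is standing on the mat. Descend straight down.

>>> play_rows:
  commands:
    - [-7,0,27,0,0,0]
    - [-7,0,27,0,0,0]
    - [-4,0,15,0,0,0]
    - [-2,0,8,0,0,0]
    - [0,0,0,0,0,0]

```text
time: 15.72
tool_pos: [0.6335, 0.011, 0.0396]
tool_rot: [-0.131, 0.001, 0.991, -0.0]
contact_force: [0.1, -0.2, -0.1]
gripper_width: 0.643
grasp_force: 0.0
```

>>> play_rows:
  commands:
    - [-1,0,3,0,0,0]
    - [0,0,0,0,0,0]
    - [0,0,0,0,0,0]

```text
time: 15.97
tool_pos: [0.6362, 0.0108, 0.0395]
tool_rot: [-0.128, 0.001, 0.992, -0.0]
contact_force: [-0.9, 0.3, -0.5]
gripper_width: 0.643
grasp_force: 0.0
```

```bash
python3 - <<'E'
from h import *
plan([.635,.0113,.037],0,15)
E
```

```text
t 15.97 tcp [0.6362 0.0108 0.0395] j6 -1.65 F [-0.9  0.3 -0.5] w 54.9 gf 0.0
 rot [-0.01  0.25 -0.13] shift after rot mm [0.5 0.5 2.7]
```

>>> play_rows:
  commands:
    - [0,0,1,0,0,0]
    - [0,0,0,0,0,0]
    - [0,0,0,0,0,0]
    - [0,0,0,0,0,0]
    - [0,0,0,0,0,0]
  hand: 18

```text
time: 16.38
tool_pos: [0.6353, 0.0108, 0.0377]
tool_rot: [-0.129, 0.001, 0.992, -0.0]
contact_force: [0.8, -1.0, 3.2]
gripper_width: 0.266
grasp_force: 60.5
```

>>> play_rows:
  commands:
    - [0,0,0,0,0,0]
    - [0,0,0,0,0,0]
    - [0,0,0,0,0,0]

```text
time: 16.63
tool_pos: [0.6353, 0.0108, 0.0376]
tool_rot: [-0.129, 0.001, 0.992, -0.0]
contact_force: [0.8, 0.3, 5.6]
gripper_width: 0.266
grasp_force: 60.8
```

>>> play_rows:
  commands:
    - [3,0,-10,0,0,0]
    - [5,0,-20,0,0,0]
    - [8,0,-30,0,0,0]
    - [8,0,-30,0,0,0]
    - [8,0,-30,0,0,0]

```text
time: 17.05
tool_pos: [0.6335, 0.0111, 0.1609]
tool_rot: [-0.131, 0.001, 0.991, 0.0]
contact_force: [1.0, 0.9, -1.1]
gripper_width: 0.268
grasp_force: 60.0
```

>>> play_rows:
  commands:
    - [0,0,0,0,-7,0]
    - [0,0,0,0,-7.1,0]
    - [0,0,0,0,-0.6,0]
    - [0,0,0,0,0,0]
    - [0,0,0,0,0,0]

```text
time: 17.47
tool_pos: [0.6342, 0.011, 0.1604]
tool_rot: [-0.003, 0.001, 1.0, -0.0]
contact_force: [0.8, -0.3, -0.7]
gripper_width: 0.269
grasp_force: 60.1
```

```bash
cat >> h.py <<'E'
def rk(x,y,z,yaw=12.8,c=(.459,-.315)):
    a=np.radians(yaw); return [c[0]+x*np.cos(a)-y*np.sin(a),c[1]+x*np.sin(a)+y*np.cos(a),z]
E
python3 - <<'E'
from h import *
g=grab('side','s9.png'); im=cv2.imread('pics/s9.png')
plan(rk(.015,.035,.16),12.8)
t=grab('top','t9.png')
b=proj(g,manip.state()['tool_pos']).astype(int);print(b)
L=cv2.resize(im[b[1]-60:b[1]+60,b[0]-60:b[0]+60],(390,390),interpolation=cv2.INTER_CUBIC)
it=cv2.imread('pics/t9.png')[150:260,365:480]
cv2.imwrite('pics/m9.png',np.hstack([L,cv2.resize(it,(408,390),interpolation=cv2.INTER_CUBIC)])) 
E
```

```text
t 17.52 tcp [0.6349 0.0109 0.1605] j6 -1.67 F [ 0.4  0.1 -1.4] w 23.0 gf 60.1
 rot [ 1.000e-02 -3.400e-01 -1.292e+01] shift after rot mm [ 228.7 -243.9    0.5]
[357 183]
```

View pics/m9.png

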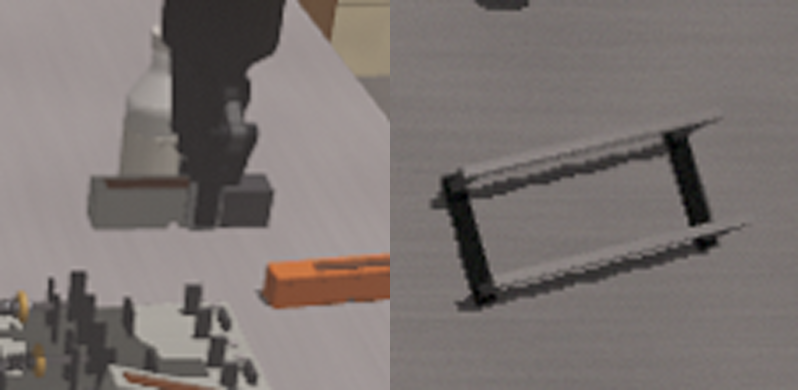

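The left crop shows bar 1 held level, gripped near its centre of mass. The right crop shows the rack's rails from about (443,178) to (722,117) and (478,295) to (748,225). Check the rack with the side view and move over it.

>>> play_rows:
  commands:
    - [0,0,0,0,0,-6.5]
    - [0,0,0,0,0,-6.4]
    - [27,-29,0,0,0,0]
    - [27,-29,0,0,0,0]
    - [27,-29,0,0,0,0]

```text
time: 17.98
tool_pos: [0.5752, -0.0926, 0.1611]
tool_rot: [-0.002, -0.112, 0.994, 0.0]
contact_force: [1.5, -0.8, -1.4]
gripper_width: 0.265
grasp_force: 60.2
```

>>> play_rows:
  commands:
    - [27,-29,0,0,0,0]
    - [27,-29,0,0,0,0]
    - [27,-29,0,0,0,0]
    - [27,-29,0,0,0,0]
    - [25,-29,0,0,0,0]

```text
time: 18.4
tool_pos: [0.4767, -0.2646, 0.162]
tool_rot: [-0.002, -0.111, 0.994, 0.0]
contact_force: [1.1, -0.4, -1.4]
gripper_width: 0.265
grasp_force: 60.2
```

>>> play_rows:
  commands:
    - [14,-12,0,0,0,0]
    - [0,0,0,0,0,0]
    - [0,0,0,0,0,0]
    - [0,0,0,0,0,0]

```text
time: 18.73
tool_pos: [0.467, -0.2773, 0.1617]
tool_rot: [-0.002, -0.111, 0.994, 0.0]
contact_force: [-0.1, 0.7, -1.2]
gripper_width: 0.268
grasp_force: 60.2
```

```bash
python3 - <<'E'
from h import *
g=grab('side','s10.png')
P=[onz(g,*p,.07)[:2].round(3) for p in((263,303),(300,380),(303,294),(348,367))];print(P,np.mean(P,0))
im=cv2.imread('pics/s10.png')
for x in(-.04,.04):
  for y in(-.1,.1): cv2.circle(im,tuple(proj(g,rk(x,y,.07)).round().astype(int)),2,(0,0,255),-1)
cv2.imwrite('pics/m10.png',cv2.resize(im[230:420,220:420],(600,570),interpolation=cv2.INTER_CUBIC))
plan(rk(.015,.035,.12),12.8)
E
```

```text
[array([ 0.405, -0.247]), array([ 0.445, -0.422]), array([ 0.481, -0.229]), array([ 0.524, -0.405])] [ 0.46375 -0.32575]
t 18.78 tcp [ 0.4671 -0.2769  0.1617] j6 -2.47 F [ 0.5  0.5 -1.3] w 22.9 gf 60.2
 rot [ 0.06 -0.22  0.04] shift after rot mm [ 1.3 -0.4 41.7]
```

View pics/m10.png

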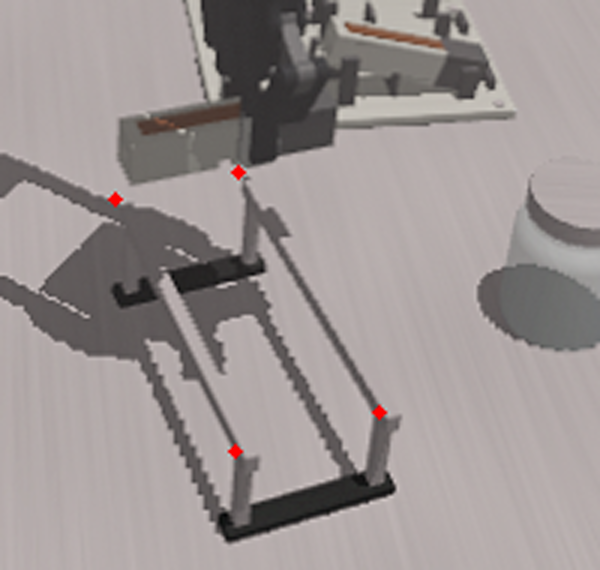

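The red predicted rail ends land on the real rail ends, so the rack pose is good. Bar 1 hangs level and square over the rails. Lower it.

>>> play_rows:
  commands:
    - [2,0,30,0,0,0]
    - [0,0,25,0,0,0]
    - [0,0,12,0,0,0]
    - [0,0,4,0,0,0]
    - [0,0,0,0,0,0]

```text
time: 19.2
tool_pos: [0.464, -0.2768, 0.0897]
tool_rot: [-0.003, -0.112, 0.994, 0.001]
contact_force: [0.5, -0.1, -1.3]
gripper_width: 0.27
grasp_force: 60.3
```

>>> play_rows:
  commands:
    - [0,0,2,0,0,0]
    - [0,0,1,0,0,0]
    - [0,0,0,0,0,0]
    - [0,0,0,0,0,0]

```text
time: 19.53
tool_pos: [0.4647, -0.2784, 0.089]
tool_rot: [-0.001, -0.111, 0.994, -0.001]
contact_force: [0.6, -0.5, -1.1]
gripper_width: 0.269
grasp_force: 60.3
```

>>> play_rows:
  commands:
    - [0,0,2,0,0,0]
    - [0,0,0,0,0,0]
    - [0,0,0,0,0,0]

```text
time: 19.78
tool_pos: [0.4642, -0.278, 0.0861]
tool_rot: [-0.002, -0.111, 0.994, -0.0]
contact_force: [-0.2, -0.1, -0.9]
gripper_width: 0.273
grasp_force: 60.3
```

>>> play_rows:
  commands:
    - [0,0,1.5,0,0,0]
    - [0,0,0,0,0,0]
    - [0,0,0,0,0,0]

```text
time: 20.03
tool_pos: [0.4643, -0.2782, 0.0859]
tool_rot: [-0.002, -0.111, 0.994, -0.0]
contact_force: [-3.8, 1.9, 7.5]
gripper_width: 0.268
grasp_force: 61.4
```

>>> play_rows:
  commands:
    - [0,0,1,0,0,0]
    - [0,0,0,0,0,0]
    - [0,0,0,0,0,0]

```text
time: 20.28
tool_pos: [0.4643, -0.2782, 0.0858]
tool_rot: [-0.002, -0.111, 0.994, -0.0]
contact_force: [-6.4, 3.8, 12.8]
gripper_width: 0.27
grasp_force: 62.1
```

>>> play_rows:
  commands:
    - [0,0,-1.5,0,0,0]
    - [0,0,0,0,0,0]

```text
time: 20.45
tool_pos: [0.4645, -0.2783, 0.0858]
tool_rot: [-0.001, -0.111, 0.994, -0.001]
contact_force: [-1.9, 1.4, 4.5]
gripper_width: 0.267
grasp_force: 61.1
```

>>> play_rows:
  commands:
    - [0,0,0,0,0,0]
    - [0,0,0,0,0,0]
    - [0,0,0,0,0,0]
    - [0,0,0,0,0,0]
    - [0,0,0,0,0,0]
  hand: 50

```text
time: 20.87
tool_pos: [0.464, -0.2778, 0.0845]
tool_rot: [-0.002, -0.111, 0.994, 0.0]
contact_force: [-0.0, -0.4, -0.8]
gripper_width: 0.589
grasp_force: 0.0
```

>>> play_rows:
  commands:
    - [0,0,-20,0,0,0]
    - [0,0,-35,0,0,0]
    - [0,0,-40,0,0,0]
    - [0,0,0,0,0,0]
    - [0,0,0,0,0,0]

```text
time: 21.28
tool_pos: [0.4662, -0.2792, 0.1836]
tool_rot: [0.001, -0.111, 0.994, -0.003]
contact_force: [0.1, 0.1, -1.6]
gripper_width: 0.584
grasp_force: 0.0
```

```bash
python3 - <<'E'
from h import *
plan([.635,-.0587,.18],0)
g=grab('side','s11.png');im=cv2.imread('pics/s11.png')
cv2.imwrite('pics/m11.png',cv2.resize(im[230:420,220:420],(600,570),interpolation=cv2.INTER_CUBIC))
E
```

```text
t 21.28 tcp [ 0.4662 -0.2792  0.1836] j6 -2.47 F [ 0.1  0.1 -1.6] w 49.9 gf 0.0
 rot [-0.3   0.08 12.78] shift after rot mm [-168.8  220.5    3.6]
```

View pics/m11.png

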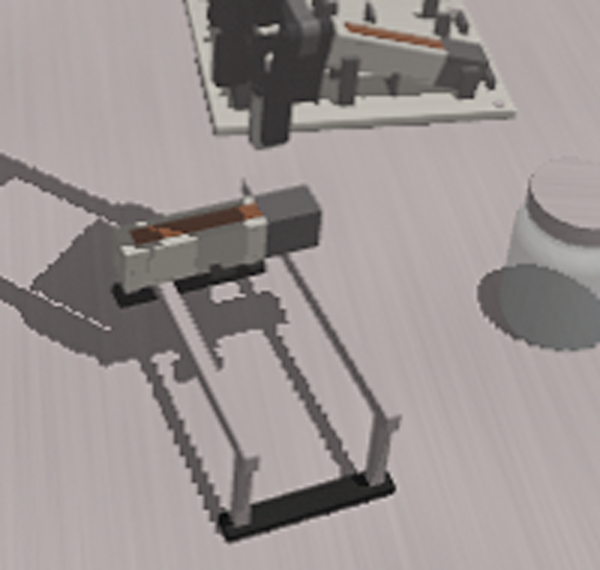

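Bar 1 lies level across both rails with similar overhang at each end, around crop (220,235). Next is bar 0.

>>> play_rows:
  commands:
    - [0,0,0,0,0,6.4]
    - [0,0,0,0,0,6.4]
    - [-20,31,0,0,0,0]
    - [-24,31,0,0,0,0]
    - [-24,31,0,0,0,0]

```text
time: 21.75
tool_pos: [0.5317, -0.1837, 0.177]
tool_rot: [-0.003, 0.001, 1.0, 0.001]
contact_force: [0.3, -0.6, -0.2]
gripper_width: 0.584
grasp_force: 0.0
```

>>> play_rows:
  commands:
    - [-24,32,0,0,0,0]
    - [-24,32,0,0,0,0]
    - [-24,32,0,0,0,0]
    - [-28,31,0,0,0,0]
    - [0,0,0,0,7,0]

```text
time: 22.17
tool_pos: [0.6322, -0.0524, 0.1771]
tool_rot: [-0.065, -0.002, 0.998, 0.001]
contact_force: [0.5, -1.1, 0.6]
gripper_width: 0.578
grasp_force: 0.0
```

>>> play_rows:
  commands:
    - [0,0,0,0,7.1,0]
    - [0,0,0,0,0.7,0]
    - [0,0,0,0,0,0]
    - [0,0,0,0,0,0]
    - [0,0,0,0,0,0]

```text
time: 22.58
tool_pos: [0.6315, -0.0583, 0.1788]
tool_rot: [-0.13, 0.001, 0.991, -0.0]
contact_force: [-0.0, -0.5, 0.6]
gripper_width: 0.584
grasp_force: 0.0
```

```bash
python3 - <<'E'
from h import *
plan([.635,-.0587,.12],0,15)
E
```

```text
t 22.58 tcp [ 0.6315 -0.0583  0.1788] j6 -1.76 F [-0.  -0.5  0.6] w 49.9 gf 0.0
 rot [-0.    0.03 -0.07] shift after rot mm [-18.6  -0.4  55.9]
```

>>> play_rows:
  commands:
    - [-11,-0.4,37,0,0,0]
    - [-11,0,37,0,0,0]
    - [-9,0,32,0,0,0]
    - [-5,0,17,0,0,0]
    - [-2,0,8,0,0,0]

```text
time: 23.0
tool_pos: [0.632, -0.0585, 0.0395]
tool_rot: [-0.133, 0.001, 0.991, 0.0]
contact_force: [-0.5, 0.7, -0.1]
gripper_width: 0.585
grasp_force: 0.0
```

>>> play_rows:
  commands:
    - [-1,0,3,0,0,0]
    - [0,0,0,0,0,0]
    - [0,0,0,0,0,0]
    - [0,0,0,0,0,0]

```text
time: 23.33
tool_pos: [0.637, -0.0589, 0.0422]
tool_rot: [-0.128, 0.0, 0.992, -0.001]
contact_force: [0.9, -0.3, 0.2]
gripper_width: 0.586
grasp_force: 0.0
```

```bash
python3 - <<'E'
from h import *
plan([.635,-.0587,.0385],0,15)
E
```

```text
t 23.33 tcp [ 0.637  -0.0589  0.0422] j6 -1.74 F [ 0.9 -0.3  0.2] w 50.0 gf 0.0
 rot [-0.07  0.25 -0.05] shift after rot mm [1.  0.2 4.1]
```

>>> play_rows:
  commands:
    - [1,0,4,0,0,0]
    - [0,0,0,0,0,0]
    - [0,0,0,0,0,0]

```text
time: 23.58
tool_pos: [0.6334, -0.0585, 0.0363]
tool_rot: [-0.13, 0.0, 0.991, -0.0]
contact_force: [0.3, 0.8, -0.6]
gripper_width: 0.584
grasp_force: 0.0
```

>>> play_rows:
  commands:
    - [0,0,0,0,0,0]
    - [0,0,0,0,0,0]
    - [0,0,0,0,0,0]
    - [0,0,0,0,0,0]
    - [0,0,0,0,0,0]
  hand: 18

```text
time: 24.0
tool_pos: [0.6337, -0.0586, 0.0363]
tool_rot: [-0.13, 0.0, 0.991, -0.0]
contact_force: [0.1, -0.7, 1.5]
gripper_width: 0.267
grasp_force: 60.0
```

>>> play_rows:
  commands:
    - [0,0,0,0,0,0]
    - [0,0,0,0,0,0]

```text
time: 24.17
tool_pos: [0.6337, -0.0586, 0.0362]
tool_rot: [-0.13, 0.0, 0.991, -0.0]
contact_force: [0.3, -0.6, 1.6]
gripper_width: 0.272
grasp_force: 60.0
```

>>> play_rows:
  commands:
    - [3,0,-10,0,0,0]
    - [5,0,-20,0,0,0]
    - [8,0,-30,0,0,0]
    - [8,0,-30,0,0,0]
    - [8,0,-30,0,0,0]

```text
time: 24.58
tool_pos: [0.6327, -0.0582, 0.1611]
tool_rot: [-0.132, 0.0, 0.991, 0.0]
contact_force: [1.0, 0.4, -0.8]
gripper_width: 0.269
grasp_force: 59.7
```

>>> play_rows:
  commands:
    - [0,0,0,0,-7,0]
    - [0,0,0,0,-7.1,0]
    - [0,0,0,0,-0.8,0]
    - [0,0,0,0,0,0]
    - [0,0,0,0,0,0]

```text
time: 25.0
tool_pos: [0.6332, -0.0584, 0.16]
tool_rot: [-0.002, 0.0, 1.0, -0.0]
contact_force: [-0.3, 0.0, -0.3]
gripper_width: 0.268
grasp_force: 59.8
```

```bash
python3 - <<'E'
from h import *
plan(rk(.015,-.035,.16),12.8)
E
```

```text
t 25.0 tcp [ 0.6332 -0.0584  0.16  ] j6 -1.78 F [-0.3  0.  -0.3] w 22.8 gf 59.8
 rot [ 1.000e-02 -2.500e-01 -1.283e+01] shift after rot mm [ 211.7 -246.7    0. ]
```

>>> play_rows:
  commands:
    - [0,0,0,0,0,-6.5]
    - [0,0,0,0,0,-6.4]
    - [26,-30,0,0,0,0]
    - [26,-30,0,0,0,0]
    - [26,-30,0,0,0,0]

```text
time: 25.42
tool_pos: [0.5779, -0.1643, 0.1601]
tool_rot: [-0.002, -0.113, 0.994, 0.0]
contact_force: [1.4, -0.1, -1.4]
gripper_width: 0.274
grasp_force: 59.9
```

>>> play_rows:
  commands:
    - [26,-30,0,0,0,0]
    - [26,-30,0,0,0,0]
    - [26,-30,0,0,0,0]
    - [26,-30,0,0,0,0]
    - [26,-30,0,0,0,0]

```text
time: 25.83
tool_pos: [0.4839, -0.3408, 0.1606]
tool_rot: [-0.002, -0.112, 0.994, 0.0]
contact_force: [0.8, -1.2, -2.0]
gripper_width: 0.273
grasp_force: 59.9
```

>>> play_rows:
  commands:
    - [4,-7,0,0,0,0]
    - [0,0,0,0,0,0]
    - [0,0,0,0,0,0]
    - [0,0,0,0,0,0]

```text
time: 26.17
tool_pos: [0.4828, -0.3456, 0.1602]
tool_rot: [-0.001, -0.113, 0.994, 0.001]
contact_force: [0.6, -0.1, -1.9]
gripper_width: 0.27
grasp_force: 59.9
```

```bash
python3 - <<'E'
from h import *
plan(rk(.015,-.035,.12),12.8)
E
```

```text
t 26.17 tcp [ 0.4828 -0.3456  0.1602] j6 -2.54 F [ 0.6 -0.1 -1.9] w 23.1 gf 59.9
 rot [ 0.08 -0.13  0.14] shift after rot mm [ 1.4  0.1 40.2]
```

>>> play_rows:
  commands:
    - [2,0,30,0,0,0]
    - [0,0,25,0,0,0]
    - [0,0,12,0,0,0]
    - [0,0,4,0,0,0]
    - [0,0,0,0,0,0]

```text
time: 26.58
tool_pos: [0.4799, -0.3455, 0.0884]
tool_rot: [-0.002, -0.113, 0.994, 0.001]
contact_force: [-0.6, -0.9, -0.4]
gripper_width: 0.264
grasp_force: 60.0
```

>>> play_rows:
  commands:
    - [0,0,2,0,0,0]
    - [0,0,1,0,0,0]
    - [0,0,0,0,0,0]
    - [0,0,0,0,0,0]

```text
time: 26.92
tool_pos: [0.4805, -0.3474, 0.0879]
tool_rot: [-0.0, -0.112, 0.994, -0.001]
contact_force: [0.6, -0.9, -1.7]
gripper_width: 0.27
grasp_force: 60.0
```

>>> play_rows:
  commands:
    - [0,0,2,0,0,0]
    - [0,0,0,0,0,0]
    - [0,0,0,0,0,0]

```text
time: 27.17
tool_pos: [0.4798, -0.347, 0.0847]
tool_rot: [-0.001, -0.112, 0.994, -0.0]
contact_force: [0.1, -0.4, -1.5]
gripper_width: 0.264
grasp_force: 60.0
```

>>> play_rows:
  commands:
    - [0,0,1,0,0,0]
    - [0,0,0,0,0,0]
    - [0,0,0,0,0,0]

```text
time: 27.42
tool_pos: [0.4799, -0.3471, 0.0839]
tool_rot: [-0.001, -0.112, 0.994, -0.0]
contact_force: [-0.1, 0.8, 0.7]
gripper_width: 0.271
grasp_force: 60.2
```

>>> play_rows:
  commands:
    - [0,0,1,0,0,0]
    - [0,0,0,0,0,0]
    - [0,0,0,0,0,0]

```text
time: 27.67
tool_pos: [0.48, -0.3472, 0.0838]
tool_rot: [-0.001, -0.112, 0.994, -0.0]
contact_force: [-3.6, 2.1, 5.0]
gripper_width: 0.273
grasp_force: 60.9
```

Contact with the rails. Release, lift clear and check the whole scene.

>>> play_rows:
  commands:
    - [0,0,0,0,0,0]
    - [0,0,0,0,0,0]
    - [0,0,0,0,0,0]
    - [0,0,0,0,0,0]
    - [0,0,0,0,0,0]
  hand: 50

```text
time: 28.08
tool_pos: [0.4798, -0.3469, 0.0824]
tool_rot: [-0.001, -0.112, 0.994, -0.0]
contact_force: [0.4, -0.3, 1.2]
gripper_width: 0.585
grasp_force: 0.0
```

>>> play_rows:
  commands:
    - [0,0,-20,0,0,0]
    - [0,0,-35,0,0,0]
    - [0,0,-40,0,0,0]
    - [0,0,-40,0,0,0]
    - [0,0,-40,0,0,0]

```text
time: 28.5
tool_pos: [0.4799, -0.3465, 0.2591]
tool_rot: [-0.001, -0.112, 0.994, 0.0]
contact_force: [-0.2, -0.3, 0.3]
gripper_width: 0.582
grasp_force: 0.0
```

>>> play_rows:
  commands:
    - [-20,30,-10,0,0,0]
    - [-20,30,-10,0,0,0]
    - [-20,30,0,0,0,0]
    - [0,30,0,0,0,0]
    - [0,30,0,0,0,0]

```text
time: 28.92
tool_pos: [0.5056, -0.1857, 0.2777]
tool_rot: [-0.001, -0.112, 0.994, -0.0]
contact_force: [0.5, 0.1, 0.5]
gripper_width: 0.588
grasp_force: 0.0
```

>>> play_rows:
  commands:
    - [0,30,0,0,0,0]
    - [0,20,0,0,0,0]
    - [0,0,0,0,0,0]
    - [0,0,0,0,0,0]
    - [0,0,0,0,0,0]

```text
time: 29.33
tool_pos: [0.4943, -0.1389, 0.2775]
tool_rot: [-0.001, -0.112, 0.994, -0.0]
contact_force: [0.4, -1.1, -0.3]
gripper_width: 0.585
grasp_force: 0.0
```

```bash
python3 - <<'E'
from h import *
s=grab('side','s12.png');t=grab('top','t12.png');plan([.5,0,.3],0)
a=cv2.imread('pics/s12.png');b=cv2.imread('pics/t12.png')
A=cv2.resize(a[120:420,180:380],(400,600),interpolation=cv2.INTER_CUBIC)
B1=cv2.resize(b[165:275,130:230],(400,300),interpolation=cv2.INTER_CUBIC)
B2=cv2.resize(b[155:255,365:480],(400,300),interpolation=cv2.INTER_CUBIC)
cv2.imwrite('pics/m12.png',np.hstack([A,np.vstack([B1,B2])]))
I=t['image'].astype(int);m=(I[...,0]-I[...,2]>30);m[:, :360]=0;m[:150]=0;m[260:]=0;m[:,480:]=0
c0=np.array([.459,-.315])
for i,st,c,mm in comps(m,20): print('strip',c.round(1),rect(t,mm,.098))
E
```

```text
t 29.43 tcp [ 0.4943 -0.1394  0.2774] j6 -2.21 F [-0.3  0.3  0.7] w 50.2 gf 0.0
 rot [-0.03 -0.11 12.81] shift after rot mm [ -5.7 139.4 -22.6]
strip [390.4 208.7] (array([ 465. , -259.1]), array([282.8, 229.4]), -1.8)
strip [443.  206.2] (array([ 456.9, -353.8]), array([76.8, 11.9]), 13.6)
```

View pics/m12.png

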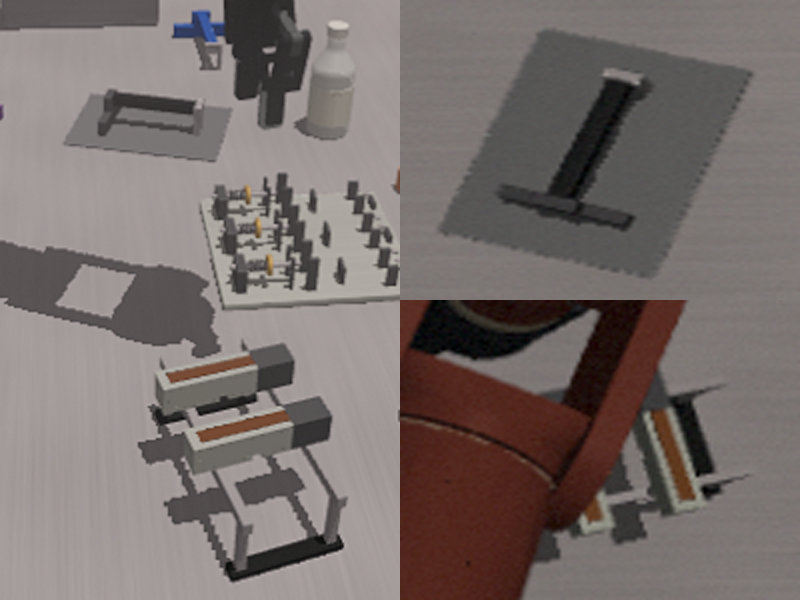

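The picture shows both bars level and square across the rails, at about (225,375) and (260,435). The fork stands upright mid-mat at (590,140), and the bottle is untouched. Hand in.

```bash
python3 -c "
from plant import manip
print(manip.job_done())"
```

```text
the job is handed in; nothing more can be done
None
```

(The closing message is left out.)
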